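# Switch off the slide dryer and take out the blue slide cassette

## Task

The slides in the blue cassette are dry. Turn the black knob of the slide dryer fully anticlockwise (seen from above) to its off stop, and only then take the blue cassette out: squeeze its two side catches together and lift it straight up out of its well. Finish still holding it by its squeezed catches, level and still, with its underside about 10 cm above the top of the dryer so that a colleague can take it over; leave the yellow cassette clipped in its well and do not disturb the loose marker and dropper bottle on the bench.

Things in the scene. Friction and masses are not known exactly. Their poses are not given: they have to be found in the camera images.
- dryer: Low bench unit, fixed: white casing 193 x 283 mm (its x by y), aluminium top 78 mm above the table. Origin: centre of its underside; x points away from the grey control strip with the knob, z up. Knob axis at x -56, y 0. Two wells at x +25, y +68 and -68 mm, 46 mm deep, each with a clipped-in slide cassette; a fixed lip, 6 mm thick, overhangs the barb of each catch by 3.5 mm.
- heat_knob (a joint): Angle of the knob: 0 is off (its stop, fully anticlockwise seen from above), grows clockwise up to 4.71. It stays where it is left; turning takes about 0.03 N m.
- knob_grip (a point): Middle of the knob's bar grip, on its upright axis, 26 mm above the dryer's top. The bar is 38 mm long and 13 mm wide, its top 11 mm above this point; 20 mm below this point begins a flat round skirt of 42 mm diameter. x runs along the bar to its white pointer, z up. The point turns with the knob.
- cassette_blue: Blue open plastic basket with five glass slides on edge, 84 x 34 x 47 mm without the catches, about 0.13 kg. Origin at the centre of its underside, x along the slides, y from catch to catch, z up. It sits loose, with 1.5 mm play, in either of the two wells, held down only by the barbs of its catches.
- blue_grip (a point): Point midway between the finger pads of the blue cassette's catches, 70 mm above its underside (24 mm above the dryer's top while seated); axes as the cassette. The pads face out along +y and -y, are 24 mm wide, reach from 54 to 84 mm above the underside and lean out: 66 mm over the outsides at this height (70 at the top), 46 mm and upright when fully squeezed.
- blue_catch_l (a joint): Swing of the blue cassette's catch on its +y side: 0 sprung out (locked under the lip), 0.15 rad squeezed right in (free; it clears the lip from about 0.11). Hinged 4 mm above the cassette's underside; the spring pushes each pad back with about 1.8 N at 0 and 4.5 N at 0.15.
- blue_catch_r (a joint): The same for the catch on its -y side.
- yellow_grip (a point): The same point on the yellow cassette, which is alike but for its colour and sits in the other well.
- marker_red: Marker pen with red cap, 102 mm long, 12 mm thick, lying loose at the right of the dryer; origin at the centre of its underside.
- dropper_red: Dropper bottle with a red bulb, 32 mm wide, 90 mm tall, standing loose at the left of the dryer; origin at the centre of its underside.
Things that resemble listed ones, but are neither listed nor needed, are in the scene too. There is more than one size of the cassette_blue; the job needs the largest.

How it is judged:
By the outcome, as a careful person would: the job done as asked, in the order asked, and still so for the second after the job is handed in, while the arm keeps its last pose, push and grip.
It also fails if it takes over 50 s, if anything falls off the work surface, if the arm or the gripper's body presses on something with over 40 N, if the wrist force passes 120 N, or if a joint passes its speed limit or range.

## Robot

A 6-joint arm with a two-finger parallel gripper is mounted at the origin on a cart in front of the work surface, level with it; the furniture and walls round the work are solid. World frame = base frame: x ahead of the robot, y to its left, z up, the work surface at z = 0. Lengths are in m, angles in rad, forces in N, time in s.
With the tool pointing down it reaches from about 0.25 to 0.725 m from the base axis. Payload 4 kg.
Tool frame: the origin (TCP) lies on the centre line of the jaws, within the pads' length; the fingertips stand 14 mm ahead of it and the grasp point (between the pads) lies 5 mm behind it; z points along the fingers, x is the direction in which the jaws open and shut, and the axes are right-handed (so a half turn about z gives the same grasp; the last joint's range is limited). The gripper opens to 85 mm and grips with 20 to 120 N. Pads are 22 mm wide; open, the fingers measure 114 mm over their backs; the gripper's body (76 mm by 85 mm) begins 54 mm behind the grasp point. The pads swing forward as they close: fully open they stand 13 mm farther back than shut.
Start: joints at [1.297, 0.241, 0.005, 1.335, 0, 1.571], TCP at [0.135, 0.481, 0.245] pointing down, gripper open.
Joint ranges: [-2.72, 2.72], [-1.05, 1.87], [-1.09, 1.28], [-1.99, 2.15], [-1.42, 1.44], [-3.14, 3.14]. Speed limits (rad/s): [2.79, 2.79, 3.14, 3.14, 3.14, 3.14].

## Interface

Orientations are given as a unit quaternion [x, y, z, w].
In Python, from workcell import bot gives the robot as it stands.
- The arm moves only by the tool play_rows, never from a script. Its argument "motion" is a list of rows, each an object with "fingers": the closure, from -1 (fully open) to 1 (shut), so that 0 is half open; "translation": the shift along the tool's x, y, z in cm, a list of three; "roll": the turn about the tool's z in degrees. A call has 1 to 20 rows; each row is the pose to reach, as a shift and turn from the pose commanded when the call began, along the tool's axes at that moment; what a row does not reach only later rows make up. A row lasts 1/12 s, in which the tool goes at most 41.7 mm and 7.16 degrees, less where a joint would pass 70% of its speed; a pose out of reach is approached as far as the arm can. A call with a gripper value outside its range is refused whole. The fingers move at their own pace and stop on an object; the grip force is fixed at half the most. Time passes only in rows, so rows that repeat a pose let the fingers close. It gives the time, the measured TCP pose, the force and the opening at its end, in the units of the state.
- bot.get_obs(): the state, without advancing time (a new reading comes with each control period).
- bot.camera(name): name is "scene" or "side" or "wrist"; returns a dict with "pixels" (480x640x3 uint8, red, green, blue), "intrinsics" (3x3 intrinsics, pixels), "world_to_cam" (4x4, takes a point from world to camera coordinates). Camera axes: x right, y down, z forward; pixel columns grow to the right and rows downward; lengths in m; the calibration is good to about 2 mm. A picture is of the moment at which its call begins. There is no depth.
- bot.job_done(): hands the job in, once; it reports no verdict.
The state is a dict: "clock": time; "joint_pos": joint angles; "joint_vel": joint speeds; "tau": joint torques, N m; "eef_pos": TCP position; "tool_rot": TCP orientation; "ft_force": force on the tool from outside, world axes, zero at the start; "ft_torque": the same for the moment, N m; "grip_width": finger opening in m.
Only numpy, scipy, OpenCV 4.12 (cv2) and the standard library are available. Lean on these libraries where they do the work, as an engineer would, in place of code of your own. Each camera call takes 0.05 s, during which the arm holds its last target. There are 200 camera calls.

## Working session

There is one attempt and no reset: what is moved stays moved. The work goes in short steps, Python scripts to look and compute and a tool call to move; the robot and the scene stay as the last step left them, time stands still between calls to the robot, and variables do not carry over. Pictures are saved under pics/ and viewed, about 8 in all and at most 12, crops included, and the job is handed in when it is done.

Besides the shell and the picture viewer there is one more tool, called after "Call:" in YAML: its name, and indented under it one key for each argument. play_rows: Moves the arm, as the interface text tells. Its arguments: {"type":"object","properties":{"motion":{"type":"array","items":{"type":"object","properties":{"fingers":{"type":"number"},"translation":{"type":"array","items":{"type":"number"}},"roll":{"type":"number"}}}}},"required":["motion"]}

```bash
mkdir -p pics; cat > h.py <<'E'
import numpy as np,cv2
from workcell import bot
def cam(n):
    c=bot.camera(n); return c['pixels'],np.array(c['intrinsics']),np.array(c['world_to_cam'])
def ray(K,T,u,v,z):
    R,t=T[:3,:3],T[:3,3]; o=-R.T@t; d=R.T@np.linalg.solve(K,[u,v,1.]); return o+d*(z-o[2])/d[2]
def proj(K,T,p):
    q=K@(T[:3,:3]@np.array(p)+T[:3,3]); return q[:2]/q[2]
def save(n,im): cv2.imwrite('pics/'+n,im[:,:,::-1])
E
python3 - <<'E'
from h import *
o=bot.get_obs(); print(o)
for n in ['scene','side','wrist']:
    im,K,T=cam(n); save(n+'0.png',im); np.savez(n+'0.npz',im=im,K=K,T=T); print(n,-T[:3,:3].T@T[:3,3])
E
```

```text
{'clock': 0.0, 'joint_pos': array([ 1.29700675e+00,  2.41401459e-01,  3.75060286e-03,  1.33520685e+00,
       -2.25809769e-05,  1.57081739e+00]), 'joint_vel': array([ 2.29776475e-05, -1.07592980e-03,  2.43243634e-03, -2.43180494e-04,
        1.07814103e-04, -5.96646829e-04]), 'tau': array([ 5.01551040e-04, -3.72317684e+01,  2.52407616e+01,  1.68253732e-02,
        4.91179355e-05,  2.84172430e-06]), 'eef_pos': array([0.13503677, 0.48080359, 0.24442875]), 'tool_rot': array([ 7.96994576e-01,  6.03985582e-01, -8.14623330e-04,  6.31538705e-04]), 'ft_force': array([-0.14491172,  0.54505459, -0.60758906]), 'ft_torque': array([-0.03290805,  0.05684565,  0.03072957]), 'grip_width': 0.08552402912999037}
scene [-0.13639078 -0.57181249  0.52157525]
side [-0.15623575 -0.97503053  0.67623516]
wrist [0.06652435 0.50176636 0.37280983]
```

View pics/scene0.png

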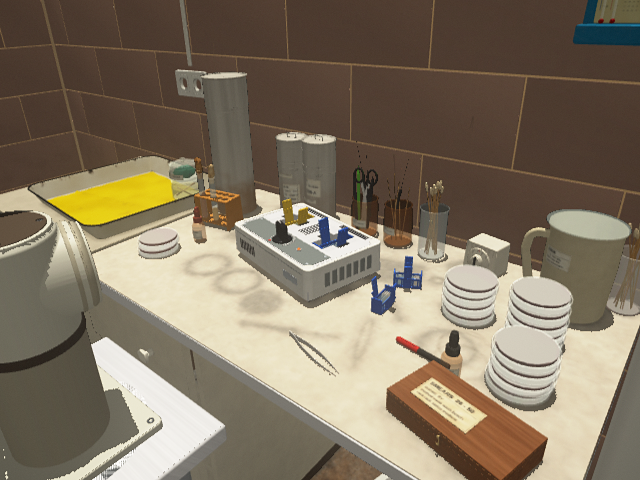

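View pics/side0.png

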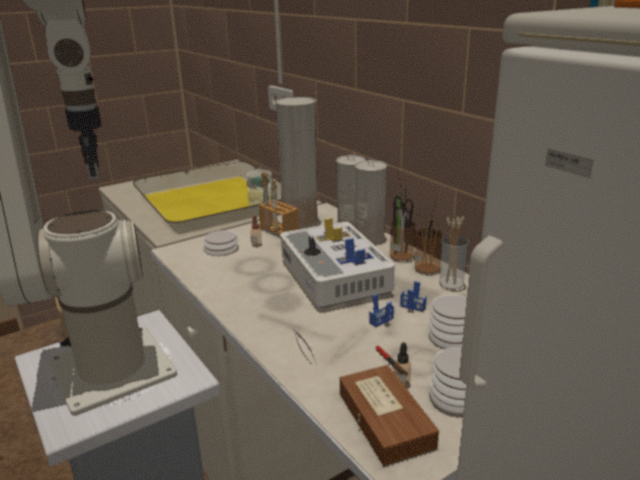

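Scene view: dryer in the middle, with the black knob near (281,232), the blue cassette in its right well near (335,235) and the yellow one at (297,212). Two smaller blue cassettes lie loose on the bench. The side view agrees. Next I'll get a coarse position, then look from above.

```bash
python3 - <<'E'
from h import *
d=np.load('scene0.npz');K,T=d['K'],d['T']
for n,u,v,z in [('knob top',281,222,.115),('bluepadL',325,222,.11),('bluepadR',343,232,.11),('cornerN',310,281,.078),('cornerL',237,233,.078),('cornerR',380,241,.078),('yellow',295,207,.11)]:
    print(n,ray(K,T,u,v,z).round(3))
o=bot.get_obs()
from scipy.spatial.transform import Rotation as R
print(R.from_quat(o['tool_rot']).as_matrix().round(3))
w=np.load('wrist0.npz');print(w['T'].round(3),w['K'])
E
```

```text
knob top [0.505 0.061 0.115]
bluepadL [ 0.568 -0.004  0.11 ]
bluepadR [ 0.552 -0.062  0.11 ]
cornerN [ 0.411 -0.095  0.078]
cornerL [0.465 0.156 0.078]
cornerR [ 0.616 -0.108  0.078]
yellow [0.591 0.099 0.11 ]
[[ 0.27   0.963 -0.   ]
 [ 0.963 -0.27  -0.002]
 [-0.002  0.    -1.   ]]
[[ 0.27   0.963 -0.002 -0.5  ]
 [ 0.925 -0.258  0.279 -0.036]
 [ 0.268 -0.077 -0.96   0.379]
 [ 0.     0.     0.     1.   ]] [[359.27623632   0.         323.9817912 ]
 [  0.         359.27623632 242.26447314]
 [  0.           0.           1.        ]]
```

Call:
play_rows:
  motion:
    - {"fingers": -1, "translation": [-33.5, 47, -2], "roll": 0}
    - {"fingers": -1, "translation": [-33.5, 47, -2], "roll": 0}
    - {"fingers": -1, "translation": [-33.5, 47, -2], "roll": 0}
    - {"fingers": -1, "translation": [-33.5, 47, -2], "roll": 0}
    - {"fingers": -1, "translation": [-33.5, 47, -2], "roll": 0}
    - {"fingers": -1, "translation": [-33.5, 47, -2], "roll": 0}
    - {"fingers": -1, "translation": [-33.5, 47, -2], "roll": 0}
    - {"fingers": -1, "translation": [-33.5, 47, -2], "roll": 0}
    - {"fingers": -1, "translation": [-33.5, 47, -2], "roll": 0}
    - {"fingers": -1, "translation": [-33.5, 47, -2], "roll": 0}
    - {"fingers": -1, "translation": [-33.5, 47, -2], "roll": 0}
    - {"fingers": -1, "translation": [-33.5, 47, -2], "roll": 0}
    - {"fingers": -1, "translation": [-33.5, 47, -2], "roll": 0}
    - {"fingers": -1, "translation": [-33.5, 47, -2], "roll": 0}
    - {"fingers": -1, "translation": [-33.5, 47, -2], "roll": 0}
    - {"fingers": -1, "translation": [-33.5, 47, -2], "roll": 0}
    - {"fingers": -1, "translation": [-33.5, 47, -2], "roll": 0}
    - {"fingers": -1, "translation": [-33.5, 47, -2], "roll": 0}

```text
clock: 1.65
eef_pos: [0.4962, 0.0326, 0.2651]
tool_rot: [0.797, 0.605, -0.0, -0.0]
ft_force: [-0.2, 0.2, -0.7]
grip_width: 0.0855
```

```bash
python3 - <<'E'
from h import *
im,K,T=cam('wrist'); save('wrist1.png',im); np.savez('wrist1.npz',im=im,K=K,T=T)
E
```

```text
(no output)
```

View pics/wrist1.png

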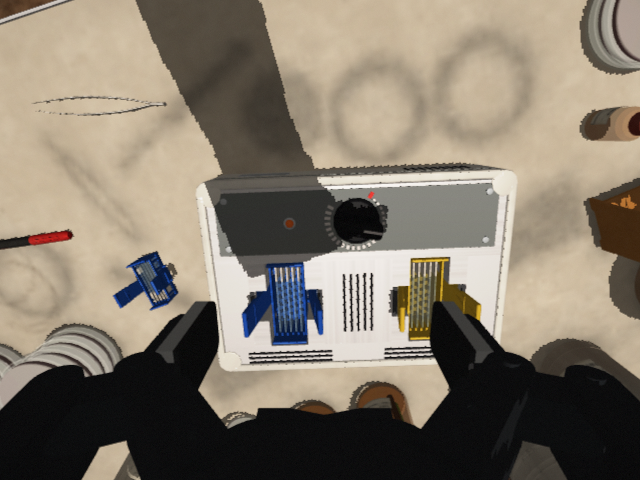

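```bash
python3 - <<'E'
from h import *
d=np.load('wrist1.npz');im=d['im']
c=im[175:350,230:490]; c=cv2.resize((255*(c/255.)**.5).astype(np.uint8),None,fx=3,fy=3,interpolation=cv2.INTER_CUBIC)
save('crop1.png',c)
E
```

```text
(no output)
```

View pics/crop1.png

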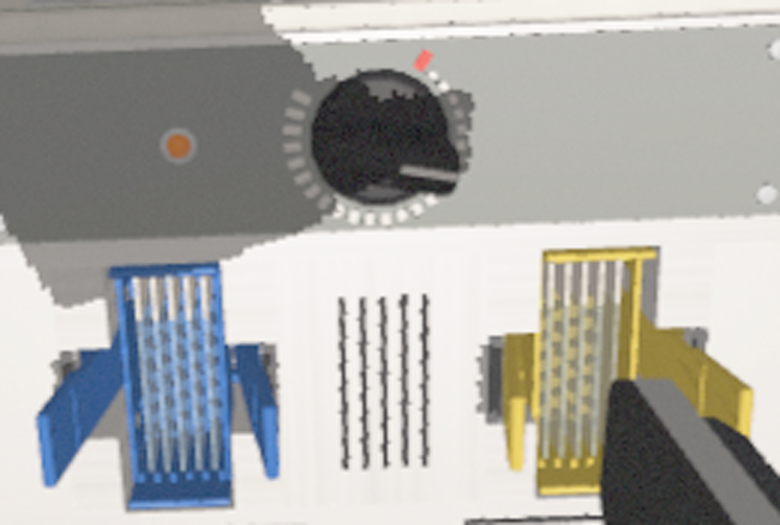

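Wrist view: knob skirt centred near (356,220), white pointer pointing right and slightly down towards (382,235). The red off mark is at (371,195), so it needs about 70–75° anticlockwise. Blue pad tops are near (245,325) and (320,320).

```bash
python3 - <<'E'
from h import *
d=np.load('wrist1.npz');im,K,T=d['im'],d['K'],d['T']
r=lambda u,v,z:ray(K,T,u,v,z)[:2]
c=lambda a,b,z:r(230+a/3,175+b/3,z)
# tick circle from crop points
tk=[(302,98),(293,114),(290,130),(291,147),(295,163),(303,179),(313,193),(325,204),(340,213),(357,218),(374,219),(390,218),(406,213),(420,206),(434,67+7),(447,85),(423,60)]
P=np.array([c(a,b,.078) for a,b in tk]); A=np.c_[2*P,np.ones(len(P))]
s=np.linalg.lstsq(A,(P**2).sum(1),rcond=None)[0]; print('tick centre',s[:2],'rad',np.sqrt(s[2]+s[:2]@s[:2]), np.hypot(*(P-s[:2]).T).round(4))
m=s[:2]; red=P[-1]-m; mid=(P[0]-m)
an=lambda v:np.degrees(np.arctan2(v[1],v[0]))
print('red dir',an(red),'end dir',an(mid))
p1,p2=c(402,169,.115),c(455,178,.115); print('pointer',p1,p2,an(p2-p1), 'from centre',an(p2-m),np.hypot(*(p2-m)))
sc=[(223,205),(490.5,191),(486,240),(228,251)]
S=[r(u,v,.078) for u,v in sc]; print('screws',np.round(S,4),'mean',np.mean(S,0), an(S[1]-S[0]),an(S[2]-S[3]))
for n,a,b in [('L1',40,415),('L2',50,485),('R1',267,405),('R2',276,478)]: print(n,c(a,b,.116).round(4))
# red blob, bulb
E
```

```text
tick centre [0.50380535 0.06128448] rad 0.025769672402853987 [0.0253 0.026  0.026  0.0258 0.0257 0.0255 0.0257 0.0259 0.026  0.026
 0.0257 0.0258 0.0257 0.0256 0.0251 0.0258 0.0265]
red dir 134.8836747976648 end dir -133.37814284967604
pointer [0.50520732 0.06473983] [0.51142031 0.07779154] 64.54420107113235 from centre 65.23538766354294 0.018178856800151244
screws [[ 0.4585 -0.0485]
 [ 0.5098  0.182 ]
 [ 0.5533  0.1715]
 [ 0.5    -0.0588]] mean [0.50540523 0.06154859] 77.44557036415011 76.98309492619116
L1 [ 0.5474 -0.0517]
L2 [ 0.5694 -0.0562]
R1 [0.5617 0.0114]
R2 [0.5848 0.0075]
```

Call:
play_rows:
  motion:
    - {"fingers": 0, "translation": [3, 0, 2], "roll": 7}
    - {"fingers": 0, "translation": [3, 0, 5], "roll": 14}
    - {"fingers": 0, "translation": [3, 0, 8], "roll": 21}
    - {"fingers": 0, "translation": [3, 0, 10], "roll": 28}
    - {"fingers": 0, "translation": [3, 0, 10], "roll": 35}
    - {"fingers": 0, "translation": [3, 0, 10], "roll": 42}
    - {"fingers": 0, "translation": [3, 0, 10], "roll": 49}
    - {"fingers": 0, "translation": [3, 0, 10], "roll": 56}
    - {"fingers": 0, "translation": [3, 0, 10], "roll": 63}
    - {"fingers": 0, "translation": [3, 0, 10], "roll": 70}
    - {"fingers": 0, "translation": [3, 0, 10], "roll": 77}
    - {"fingers": 0, "translation": [3, 0, 10], "roll": 84}
    - {"fingers": 0, "translation": [3, 0, 10], "roll": 91}
    - {"fingers": 0, "translation": [3, 0, 10], "roll": 98}
    - {"fingers": 0, "translation": [3, 0, 10], "roll": 99.5}
    - {"fingers": 0, "translation": [3, 0, 10], "roll": 99.5}
    - {"fingers": 0, "translation": [3, 0, 10], "roll": 99.5}

```text
clock: 3.12
eef_pos: [0.5047, 0.0617, 0.1656]
tool_rot: [0.976, -0.217, 0.0, -0.0]
ft_force: [0.2, 0.4, 0.5]
grip_width: 0.0427
```

```bash
python3 - <<'E'
from h import *
from scipy.spatial.transform import Rotation as R
o=bot.get_obs(); M=R.from_quat(o['tool_rot']).as_matrix(); print(o['joint_pos'].round(3),o['eef_pos'],o['grip_width'],np.degrees(np.arctan2(M[1,0],M[0,0])))
im,K,T=cam('wrist'); 
print((M.T@(np.array([.504,.0613,.104])-o['eef_pos'])*100).round(2), proj(K,T,[.504,.0613,.115]))
print([proj(K,T,[.504+s*.019*np.cos(np.radians(65)),.0613+s*.019*np.sin(np.radians(65)),.115]).round(0) for s in(-1,1)])
save('wrist2.png',(255*(im/255.)**.5).astype(np.uint8))
E
```

```text
[ 0.122  0.306 -0.12   1.144  0.     2.129] [0.50472277 0.061703   0.16560744] 0.0427372088996747 -25.015766505135115
[-0.05  0.07  6.16] [324.94290218 279.36135014]
[array([325., 312.]), array([325., 245.])]
```

View pics/wrist2.png

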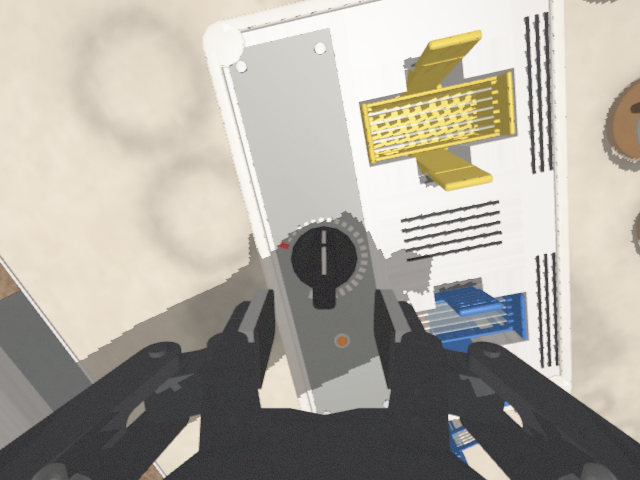

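The knob bar stands upright in the picture at column 324 (pointer at the top, rows 230–275), centred between the jaws. I'll descend and grip.

Call:
play_rows:
  motion:
    - {"fingers": 0, "translation": [0, 0, 2], "roll": 0}
    - {"fingers": 0, "translation": [0, 0, 4], "roll": 0}
    - {"fingers": 0, "translation": [0, 0, 5.3], "roll": 0}
    - {"fingers": 0, "translation": [0, 0, 6.1], "roll": 0}
    - {"fingers": 0, "translation": [0, 0, 6.1], "roll": 0}
    - {"fingers": 0.5, "translation": [0, 0, 6.1], "roll": 0}
    - {"fingers": 1, "translation": [0, 0, 6.1], "roll": 0}
    - {"fingers": 1, "translation": [0, 0, 6.1], "roll": 0}
    - {"fingers": 1, "translation": [0, 0, 6.1], "roll": 0}
    - {"fingers": 1, "translation": [0, 0, 6.1], "roll": 0}
    - {"fingers": 1, "translation": [0, 0, 6.1], "roll": 0}

```text
clock: 4.08
eef_pos: [0.5047, 0.0616, 0.1056]
tool_rot: [0.976, -0.218, -0.0, -0.001]
ft_force: [-4.9, 1.9, 5.2]
grip_width: 0.0116
```

Call:
play_rows:
  motion:
    - {"fingers": 1, "translation": [0, 0, 0], "roll": -5}
    - {"fingers": 1, "translation": [0, 0, 0], "roll": -11}
    - {"fingers": 1, "translation": [0, 0, 0], "roll": -17}
    - {"fingers": 1, "translation": [0, 0, 0], "roll": -23}
    - {"fingers": 1, "translation": [0, 0, 0], "roll": -29}
    - {"fingers": 1, "translation": [0, 0, 0], "roll": -35}
    - {"fingers": 1, "translation": [0, 0, 0], "roll": -41}
    - {"fingers": 1, "translation": [0, 0, 0], "roll": -47}
    - {"fingers": 1, "translation": [0, 0, 0], "roll": -53}
    - {"fingers": 1, "translation": [0, 0, 0], "roll": -59}
    - {"fingers": 1, "translation": [0, 0, 0], "roll": -64}
    - {"fingers": 1, "translation": [0, 0, 0], "roll": -64}

```text
clock: 5.08
eef_pos: [0.5031, 0.0614, 0.1055]
tool_rot: [0.943, 0.334, -0.001, -0.001]
ft_force: [-8.7, 1.7, 9.5]
grip_width: 0.012
```

```bash
cat > s.py <<'E'
from h import *
from scipy.spatial.transform import Rotation as R
o=bot.get_obs(); M=R.from_quat(o['tool_rot']).as_matrix(); print(o['clock'],o['eef_pos'],o['grip_width'],'yaw',np.degrees(np.arctan2(M[1,0],M[0,0])),o['ft_force'].round(1),o['ft_torque'].round(3))
E
python3 s.py
```

```text
5.0833 [0.50311285 0.06140216 0.10550251] 0.011954183495656034 yaw 39.02892290939821 [-8.7  1.7  9.5] [ 0.559  1.704 -0.005]
```

Call:
play_rows:
  motion:
    - {"fingers": 1, "translation": [0.1, 0.05, 0], "roll": -3}
    - {"fingers": 1, "translation": [0.1, 0.05, 0], "roll": -6}
    - {"fingers": 1, "translation": [0.1, 0.05, 0], "roll": -9}
    - {"fingers": 1, "translation": [0.1, 0.05, 0], "roll": -9}
    - {"fingers": 1, "translation": [0.1, 0.05, 0], "roll": -9}

```text
clock: 5.5
eef_pos: [0.503, 0.0613, 0.1055]
tool_rot: [0.915, 0.405, -0.002, -0.002]
ft_force: [-10.9, 1.9, 11.3]
grip_width: 0.0121
```

```bash
python3 s.py
```

```text
5.5 [0.50301627 0.0612862  0.10549633] 0.012145769545458204 yaw 47.72866273071605 [-10.9   1.9  11.3] [ 0.459  2.339 -0.696]
```

Moment about z has jumped to -0.7 N m, so the knob is on its stop. Next I'll release, rise and check.

Call:
play_rows:
  motion:
    - {"fingers": 0.5, "translation": [0, 0, 0], "roll": 0}
    - {"fingers": 0, "translation": [0, 0, 0], "roll": 0}
    - {"fingers": 0, "translation": [0, 0, 0], "roll": 0}
    - {"fingers": 0, "translation": [0, 0, 0], "roll": 0}
    - {"fingers": 0, "translation": [0, 0, -2], "roll": 0}
    - {"fingers": 0, "translation": [0, 0, -5], "roll": 0}
    - {"fingers": -0.5, "translation": [0, 0, -8], "roll": 0}
    - {"fingers": -1, "translation": [0, 0, -8], "roll": -7}
    - {"fingers": -1, "translation": [0, 0, -8], "roll": -14}
    - {"fingers": -1, "translation": [0, 0, -8], "roll": -21}
    - {"fingers": -1, "translation": [0, 0, -8], "roll": -28}
    - {"fingers": -1, "translation": [0, 0, -8], "roll": -29}
    - {"fingers": -1, "translation": [0, 0, -8], "roll": -29}
    - {"fingers": -1, "translation": [0, 0, -8], "roll": -29}

```text
clock: 6.67
eef_pos: [0.5065, 0.0609, 0.1842]
tool_rot: [0.784, 0.62, 0.0, 0.0]
ft_force: [-0.4, 0.5, -0.6]
grip_width: 0.0854
```

```bash
python3 s.py; python3 - <<'E'
from h import *
im,K,T=cam('wrist'); np.savez('wrist3.npz',im=im,K=K,T=T)
save('wrist3.png',(255*(im/255.)**.5).astype(np.uint8))
E
```

```text
6.6667 [0.50645424 0.06087686 0.18423667] 0.08537999862480924 yaw 76.67083301300384 [-0.4  0.5 -0.6] [ 0.021 -0.059  0.008]
```

View pics/wrist3.png

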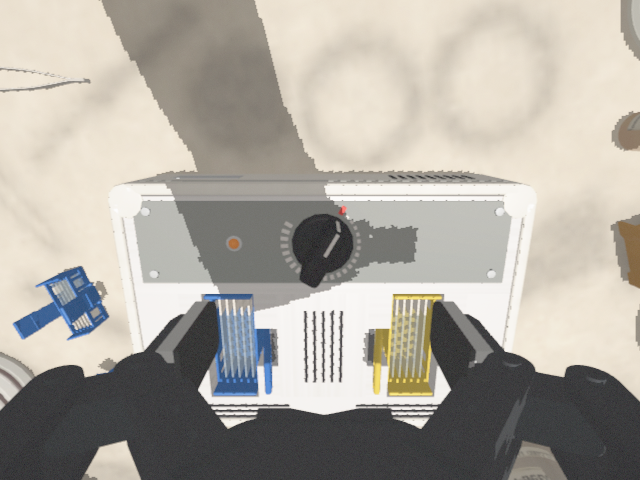

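Pointer now runs from (325,257) to (337,236), towards the red mark at (342,211). I'll compare the angles and work out the blue grasp.

```bash
python3 - <<'E'
from h import *
from scipy.spatial.transform import Rotation as Ro
d=np.load('wrist3.npz');K,T,im=d['K'],d['T'],d['im']
r=lambda u,v,z:ray(K,T,u,v,z)[:2]
an=lambda v:np.degrees(np.arctan2(v[1],v[0]))
m=np.array([.504,.0613])
sub=im[230:262,318:345].astype(int); mk=(sub.min(2)>100); v,u=np.nonzero(mk); print(np.c_[u+318,v+230][::6].tolist())
print('pointer',an(r(337,236,.115)-r(325,257,.115)),'red',an(r(342,211,.078)-m), 'red2', r(342,211,.078))
S=np.array([r(*p,.078) for p in[(145,211.5),(500,212),(490.5,274),(154,274)]]); print(S.mean(0),an(S[1]-S[0]),an(S[2]-S[3]))
# cassette rim z = .032+.047=.079 corners
C=np.array([r(*p,.079) for p in[(203,295),(252,295),(259,395),(212,395)]]); print('blue rim',C.round(4).tolist(),C.mean(0),an(C[1]-C[0]))
o=bot.get_obs();M=Ro.from_quat(o['tool_rot']).as_matrix()
for t in ([.568,-.023],list(C.mean(0))): print((M.T@(np.array([*t,.12])-o['eef_pos'])*100).round(2))
E
```

```text
[]
pointer 138.28170795604507 red 135.76424359725928 red2 [0.48521964 0.07958592]
[0.50419499 0.06169758] 76.6317149516651 76.71658082106198
blue rim [[0.5213, -0.0291], [0.5293, 0.0046], [0.6112, -0.014], [0.6029, -0.0494]] [ 0.5662003  -0.02198931] 76.71761053801819
[-6.74  7.92  6.42]
[-6.69  7.73  6.42]
```

Knob is at off: pointer 138°, red mark 136°. Blue centre is about (0.567,-0.023), and the tool yaw already matches. I'll move above it and check from near.

Call:
play_rows:
  motion:
    - {"fingers": -1, "translation": [-3.2, 3.8, 0], "roll": 0}
    - {"fingers": -1, "translation": [-5.5, 6.4, 0], "roll": 0}
    - {"fingers": -1, "translation": [-6.7, 7.8, 0], "roll": 0}
    - {"fingers": -1, "translation": [-6.7, 7.8, 2], "roll": 0}
    - {"fingers": -1, "translation": [-6.7, 7.8, 4], "roll": 0}
    - {"fingers": -1, "translation": [-6.7, 7.8, 4], "roll": 0}
    - {"fingers": -1, "translation": [-6.7, 7.8, 4], "roll": 0}
    - {"fingers": -1, "translation": [-6.7, 7.8, 4], "roll": 0}

```text
clock: 7.38
eef_pos: [0.5673, -0.022, 0.1451]
tool_rot: [0.784, 0.621, 0.0, 0.0]
ft_force: [0.2, 0.2, 0.2]
grip_width: 0.0859
```

```bash
python3 s.py; python3 - <<'E'
from h import *
im,K,T=cam('wrist'); np.savez('wrist4.npz',im=im,K=K,T=T)
save('wrist4.png',(255*(im/255.)**.5).astype(np.uint8))
E
```

```text
7.3833 [ 0.5672563  -0.02195813  0.14505702] 0.08588002287291842 yaw 76.79954211721324 [0.2 0.2 0.2] [ 0.02  -0.027  0.004]
```

View pics/wrist4.png

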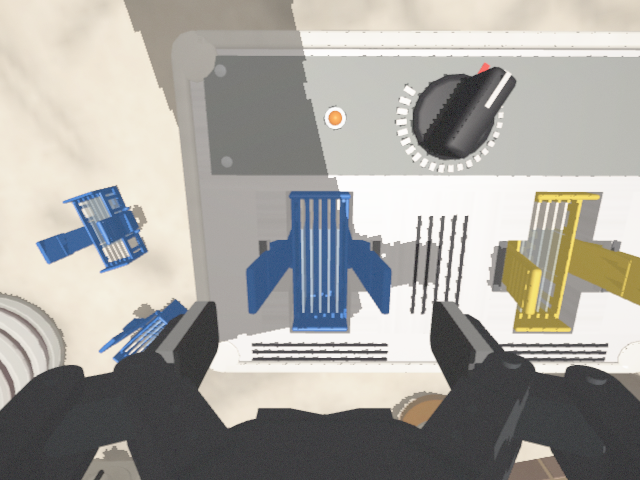

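Both blue pads are clear, with outer corners near (249,313) and (390,312). The jaws' inner edges are at 217 and 432, and the knob pointer is on the red mark.

```bash
python3 - <<'E'
from h import *
from scipy.spatial.transform import Rotation as Ro
d=np.load('wrist4.npz');K,T=d['K'],d['T'];o=bot.get_obs();M=Ro.from_quat(o['tool_rot']).as_matrix()
t=lambda p,z:(M.T@(ray(K,T,*p,z)-o['eef_pos'])*100).round(2)
for p in [(249,313),(390,312),(247,265),(390,264)]: print('pad',p,t(p,.116))
for p in [(291,193),(352,193),(350,331),(293,331)]: print('rim',p,t(p,.079))
E
```

```text
pad (249, 313) [-3.5   0.94  2.97]
pad (390, 312) [3.32 0.88 2.97]
pad (247, 265) [-3.45 -1.53  2.96]
pad (390, 264) [ 3.19 -1.58  2.96]
rim (291, 193) [-1.67 -4.34  6.66]
rim (352, 193) [ 1.64 -4.34  6.66]
rim (350, 331) [1.7  4.05 6.67]
rim (293, 331) [-1.76  4.05  6.67]
```

Call:
play_rows:
  motion:
    - {"fingers": -1, "translation": [-0.05, -0.2, 0.5], "roll": 0}
    - {"fingers": -1, "translation": [-0.05, -0.2, 1.5], "roll": 0}
    - {"fingers": -1, "translation": [-0.05, -0.2, 2.5], "roll": 0}
    - {"fingers": -1, "translation": [-0.05, -0.2, 3.5], "roll": 0}
    - {"fingers": -1, "translation": [-0.05, -0.2, 4.4], "roll": 0}
    - {"fingers": -1, "translation": [-0.05, -0.2, 4.4], "roll": 0}
    - {"fingers": -1, "translation": [-0.05, -0.2, 4.4], "roll": 0}

```text
clock: 8.02
eef_pos: [0.5641, -0.0221, 0.0991]
tool_rot: [0.784, 0.621, -0.001, -0.001]
ft_force: [-0.4, -1.1, 1.0]
grip_width: 0.0852
```

Call:
play_rows:
  motion:
    - {"fingers": -0.5, "translation": [0, 0, 0], "roll": 0}
    - {"fingers": 0, "translation": [0, 0, 0], "roll": 0}
    - {"fingers": 0.5, "translation": [0, 0, 0], "roll": 0}
    - {"fingers": 1, "translation": [0, 0, 0], "roll": 0}
    - {"fingers": 1, "translation": [0, 0, 0], "roll": 0}
    - {"fingers": 1, "translation": [0, 0, 0], "roll": 0}
    - {"fingers": 1, "translation": [0, 0, 0], "roll": 0}
    - {"fingers": 1, "translation": [0, 0, 0], "roll": 0}
    - {"fingers": 1, "translation": [0, 0, 0], "roll": 0}

```text
clock: 8.77
eef_pos: [0.5662, -0.0231, 0.1027]
tool_rot: [0.784, 0.621, 0.001, 0.002]
ft_force: [-1.8, -2.6, 8.1]
grip_width: 0.0405
```

```bash
python3 s.py; python3 - <<'E'
from h import *
im,K,T=cam('wrist')
save('wrist5.png',(255*(im/255.)**.5).astype(np.uint8))
E
```

```text
8.7667 [ 0.56615431 -0.02308163  0.10273273] 0.04049589051278693 yaw 76.77500357950794 [-1.8 -2.6  8.1] [-0.515  0.446  0.034]
```

View pics/wrist5.png

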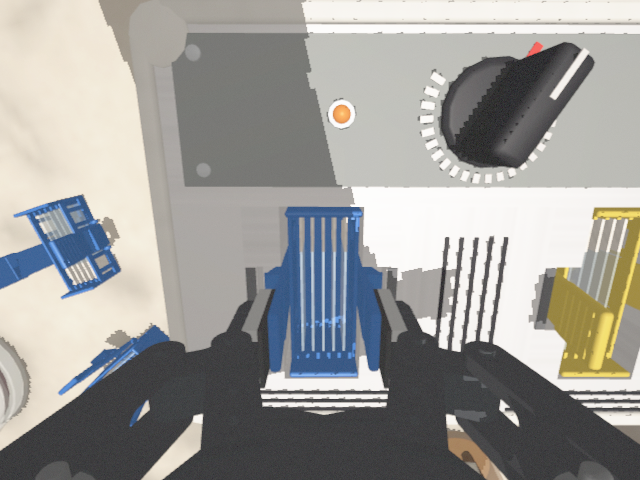

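Catches are squeezed inward between the jaws (270–380 px); the knob is still on red. I'll lift slowly first.

Call:
play_rows:
  motion:
    - {"fingers": 1, "translation": [0, 0, -0.4], "roll": 0}
    - {"fingers": 1, "translation": [0, 0, -0.8], "roll": 0}
    - {"fingers": 1, "translation": [0, 0, -1.2], "roll": 0}
    - {"fingers": 1, "translation": [0, 0, -1.6], "roll": 0}
    - {"fingers": 1, "translation": [0, 0, -2.0], "roll": 0}
    - {"fingers": 1, "translation": [0, 0, -2.0], "roll": 0}

```text
clock: 9.32
eef_pos: [0.5652, -0.0222, 0.1211]
tool_rot: [0.784, 0.621, 0.0, 0.0]
ft_force: [0.3, -0.2, -0.9]
grip_width: 0.0404
```

```bash
python3 s.py; python3 - <<'E'
from h import *
im,K,T=cam('scene'); a=im[170:310,220:400]; save('s6.png',cv2.resize(a,None,fx=4,fy=4,interpolation=cv2.INTER_CUBIC))
E
```

```text
9.3167 [ 0.56519153 -0.02221244  0.12110174] 0.04039881239727526 yaw 76.81092089159142 [ 0.3 -0.2 -0.9] [-0.191  0.049 -0.075]
```

View pics/s6.png

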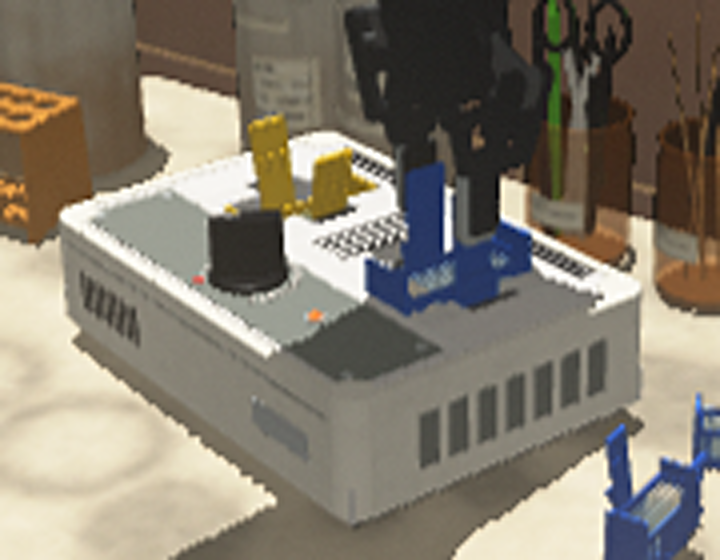

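It is coming free: force -0.9 N, about the cassette's weight, and it looks level. I'll raise it to the handover height.

Call:
play_rows:
  motion:
    - {"fingers": 1, "translation": [0, 0, -1], "roll": 0}
    - {"fingers": 1, "translation": [0, 0, -2], "roll": 0}
    - {"fingers": 1, "translation": [0, 0, -3], "roll": 0}
    - {"fingers": 1, "translation": [0, 0, -4], "roll": 0}
    - {"fingers": 1, "translation": [0, 0, -5], "roll": 0}
    - {"fingers": 1, "translation": [0, 0, -6], "roll": 0}
    - {"fingers": 1, "translation": [0, 0, -7], "roll": 0}
    - {"fingers": 1, "translation": [0, 0, -8], "roll": 0}
    - {"fingers": 1, "translation": [0, 0, -9], "roll": 0}
    - {"fingers": 1, "translation": [0, 0, -10], "roll": 0}
    - {"fingers": 1, "translation": [0, 0, -11], "roll": 0}
    - {"fingers": 1, "translation": [0, 0, -12], "roll": 0}
    - {"fingers": 1, "translation": [0, 0, -12.6], "roll": 0}
    - {"fingers": 1, "translation": [0, 0, -12.7], "roll": 0}
    - {"fingers": 1, "translation": [0, 0, -12.7], "roll": 0}
    - {"fingers": 1, "translation": [0, 0, -12.7], "roll": 0}
    - {"fingers": 1, "translation": [0, 0, -12.7], "roll": 0}
    - {"fingers": 1, "translation": [0, 0, -12.7], "roll": 0}

```text
clock: 10.87
eef_pos: [0.5645, -0.0221, 0.2465]
tool_rot: [0.784, 0.621, -0.001, -0.001]
ft_force: [0.7, 0.2, -1.8]
grip_width: 0.0407
```

```bash
python3 s.py; python3 - <<'E'
from h import *
im,K,T=cam('scene'); a=im[130:310,200:400]; save('s7.png',cv2.resize(a,None,fx=3.3,fy=3.3,interpolation=cv2.INTER_CUBIC))
c=np.array([.565,-.022]); x=np.array([.973,-.23]); y=np.array([.23,.973])
for sx,sy in [(-1,-1),(1,-1),(-1,1)]:
    p=c+sx*.042*x+sy*.017*y; print(sx,sy,[((proj(K,T,[*p,z])-[200,130])*3.3).round(0).tolist() for z in (.178,.225)])
E
```

```text
10.8667 [ 0.56452293 -0.02213497  0.24654718] 0.04072979003235631 yaw 76.8141728027612 [ 0.7  0.2 -1.8] [-0.019 -0.021  0.044]
-1 -1 [[393.0, 234.0], [392.0, 157.0]]
1 -1 [[503.0, 201.0], [504.0, 126.0]]
-1 1 [[358.0, 218.0], [356.0, 142.0]]
```

View pics/s7.png

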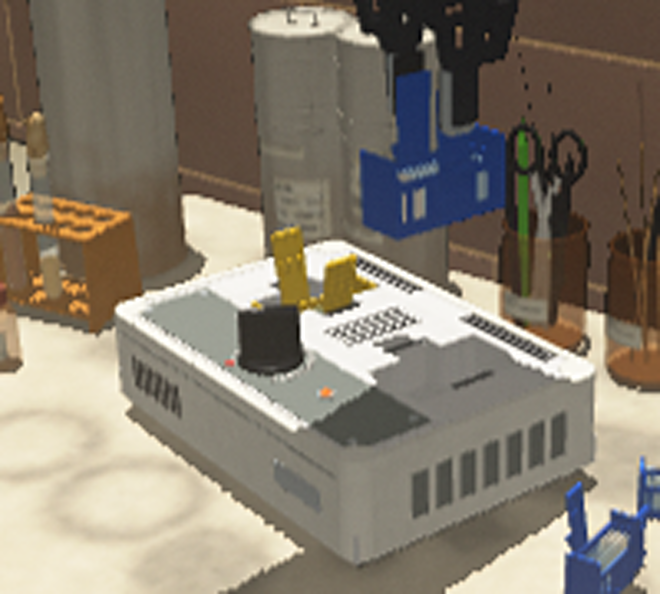

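It is level, with the bottom corners 4–7 px below prediction, so the underside is about 9.7 cm above the dryer. I'll raise it 3 mm, settle and hand in.

Call:
play_rows:
  motion:
    - {"fingers": 1, "translation": [0, 0, -0.15], "roll": 0}
    - {"fingers": 1, "translation": [0, 0, -0.3], "roll": 0}
    - {"fingers": 1, "translation": [0, 0, -0.3], "roll": 0}
    - {"fingers": 1, "translation": [0, 0, -0.3], "roll": 0}
    - {"fingers": 1, "translation": [0, 0, -0.3], "roll": 0}
    - {"fingers": 1, "translation": [0, 0, -0.3], "roll": 0}
    - {"fingers": 1, "translation": [0, 0, -0.3], "roll": 0}
    - {"fingers": 1, "translation": [0, 0, -0.3], "roll": 0}

```text
clock: 11.58
eef_pos: [0.5649, -0.0222, 0.2503]
tool_rot: [0.784, 0.621, -0.0, -0.0]
ft_force: [0.5, 0.1, -1.3]
grip_width: 0.0406
```

```bash
python3 s.py; python3 -c "
from workcell import bot; print(abs(bot.get_obs()['joint_vel']).max()); print(bot.job_done())"
```

```text
11.5833 [ 0.56487247 -0.02217033  0.250266  ] 0.040630686474794744 yaw 76.81222854788648 [ 0.5  0.1 -1.3] [ 0.019 -0.022 -0.016]
0.0020088530255174754
the job is handed in; nothing more can be done
None
```

I turned the knob to its off stop, then squeezed the blue cassette's catches and lifted it straight up out of its well. I handed the job in at 11.6 s, with the arm still holding it.

- **Knob:** about 0.7 N m of resistance showed it was on its stop. The pointer measured 138° against 136° for the red off mark, within measuring error.
- **Cassette:** in the last picture it hangs level. From that picture and the final 3 mm raise, its underside is about 10 cm above the dryer top. It was still when handed in, and the wrist force of -1.3 N matches its weight.
- **Grip reading:** the finger opening reads 40.6 mm, less than the 46 mm stated for fully squeezed catches. The catches came free and the hold did not slip, so I left it.
- **Other items:** the last picture shows the yellow cassette still in its well. I never went near the marker or dropper bottle, but I did not check them in a final picture.

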